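# Load a reagent strip into the spring magazine

## Task

Load the long reagent strip into the magazine: slide it nose-first against the sprung follower until its tail drops in behind the end stop, so that it lies flat on the channel floor and stays there when you let go, and then push the retaining rail fully shut over it. Work gently: press the follower back only a little further than it takes to drop the tail in, never to the end of its travel, do not force the strip or the rail, and leave the short strip and everything else on the bench where they are.

Things in the scene. Friction and masses are not known exactly. Their poses are not given: they have to be found in the camera images.
- strip: The long reagent strip, white plastic, loose on the bench: body 110 long (its x) x 30 wide (its y) x 20 high, with a grip tab standing upright on the middle of its top, 36 long (x) x 10 thick (y), top of tab 46 above the underside. Both ends are alike, so it may be loaded either way round. About 60 g. Origin: centre of the underside; z up.
- short_strip: A short strip of the same make, body only 80 long, otherwise the same section and tab. It does not fit this magazine: leave it. Origin: centre of the underside.
- bed: Fixed aluminium plate 300 (x) x 80 (y) x 10 thick, origin under its centre, z up; carries the grey strip magazine. Other entries give bed coordinates in mm for the magazine's middle setting. It is screwed on through slots: it really stands up to 14 mm either way along the bed's x, NOT measured (find it by touch or eye); across (y) it is centred. Small tabs with screws at its -x end move with it.
- seat (a point): Middle setting's loaded place of the strip's underside centre, bed (-55, 0, 14); fixed to the bed, ignores the slot shift. Open-topped channel along x, 33 wide, floor z 14, walls 6 thick to z 32, from x -118 to +40. End stop: low step x -118 to -110, top z 22; the strip passes over it; nothing stands beyond it. A loaded strip lies with its tail against the stop.
- follower_face (a point): Middle of the relaxed follower's face in the middle setting, bed (-12, 0, 25); fixed to the bed, ignores the slot shift. Follower: grey block 28 wide, z 15 to 35, sprung towards -x. Stop to relaxed follower is 98, so the 110 strip must press it back 12. Behind it, x +40 to +125, the spring housing (top z 34) carries the rail.
- rail_plate (a point): Back (+x) face of the rail's upright push plate, rail open, middle setting: bed (111, 0, 55); fixed to the bed, ignores slot shift and rail travel. Plate 40 wide (y), 10 thick (x 101 to 111), top z 70; behind it the rail's flat goes on to x 124, top z 40. Push the plate towards -x.
- follower (a joint): Travel of the sprung follower towards the bed's +x (m): 0 relaxed, 0.017 its hard end (must not be reached), 0.012 with a loaded strip. Spring force on the strip: about 2.8 N at 0, 0.35 N more per mm (7 N at 0.012), plus a damper, 1.2 N per 10 mm/s, so move it slowly.
- rail (a joint): Travel of the steel rail towards the bed's -x (m): 0 open, 0.075 shut (hard stop); about 3 N friction, stays where left. Flat fork at bed z 36 to 40: two prongs (y +-7.5 to +-15.5) pass either side of the grip tab, 2 above a seated strip's shoulders; an unseated strip blocks them. Prong tips at x +10 open, -65 shut.
- vial: Amber vial, 34 diameter, 75 tall, standing; bystander.
- cup: Clear plastic cup, 60 diameter, 60 tall; bystander.
- tub: Clear tub with a red lid, 100 diameter, 75 tall; bystander.
- wash: White wash bottle, 66 diameter, 160 tall; bystander.
Things that resemble listed ones, but are neither listed nor needed, are in the scene too. Leave any purple or red look-alike of the strip alone.

How it is judged (in metres and radians):
On the way, in this order (a step that is already met when the one before it is completed fails the run):
1. the long strip lies seated in the channel, tail behind the end stop, follower pressed back by it, let go, with the rail still open (less than 25 mm pushed) (value of joint follower between 0.01 and 0.014 m and z of strip in the frame of bed between 0.0115 and 0.016 m and y of strip in the frame of bed between -0.004 and 0.004 m and x of strip in the frame of bed between -0.071 and -0.039 m and angle between the x axis of strip and the x axis of bed, either way round below 0.06 rad and angle between strip's own z axis and vertical below 0.04 rad and contact force between the fingers and strip below 0.1 N and value of joint rail below 0.025 m), for 0.2 s.
2. the rail is fully shut over the seated strip (value of joint rail above 0.072 m), for 0.2 s.
At the end, for the whole second after the job is handed in: Long strip at rest on the channel floor (within 2 mm), flat to 0.04 rad, in line to 0.06 rad, within 4 mm of the centre line, trapped between end stop and follower, which it holds back 10 to 14 mm; rail within 3 mm of its shut stop (value of joint follower between 0.01 and 0.014 m and z of strip in the frame of bed between 0.0115 and 0.016 m and y of strip in the frame of bed between -0.004 and 0.004 m and x of strip in the frame of bed between -0.071 and -0.039 m and angle between the x axis of strip and the x axis of bed, either way round below 0.06 rad and angle between strip's own z axis and vertical below 0.04 rad and value of joint rail above 0.072 m and linear speed of strip below 0.01 m/s); the robot touches nothing.
It fails at once if the strip is forced: more than 30 N in all between it and the magazine (stop, walls, floor, follower or rail) (contact force between strip and bed above 30 N).
It fails at once if the follower is pushed back to the end of its travel (beyond 16.5 of 17 mm) (value of joint follower above 0.0165 m).
It fails at once if the robot presses on the magazine or its rail with more than 30 N (contact force between any of the arm, the fingers and bed above 30 N).
It fails at once if the short strip is moved more than 20 mm (distance of short_strip from where it was at the start of the episode above 0.02 m).
It fails at once if the vial, cup, tub or wash bottle is moved more than 20 mm (distance of any of vial, cup, tub, wash from where it was at the start of the episode above 0.02 m).
It also fails if it takes over 72 s, if anything falls off the work surface, if the arm or the gripper's body presses on something with over 40 N, if the wrist force passes 120 N, or if a joint passes its speed limit or range.

## Robot

A 7-joint arm with a two-finger parallel gripper is mounted at the origin on the work surface. World frame = base frame: x ahead of the robot, y to its left, z up, the work surface at z = 0. Lengths are in m, angles in degrees, forces in N, time in s.
With the tool pointing down it reaches from about 0.4 to 0.85 m from the base axis. Payload 10.4 kg.
Tool frame: the origin (TCP) lies at the very end of the fingers, on their centre line; the grasp point (between the pads) lies bot.grip_point_offset behind it (bot.grip_point_offset is the distance from the TCP to the grasp point, in m); z points along the fingers, y is the direction in which the jaws open and shut (so a half turn about z gives the same grasp; the last joint's range is limited). The gripper opens to 87 mm and grips with 3 to 60 N. Pads are 19 mm wide; open, the fingers measure 117 mm over their backs; the gripper's body (75 mm by 190 mm) begins 51 mm behind the grasp point.
Start: joints at [63.106, 19.034, -3.707, 83.658, 1.238, 77.344, -5.071], TCP at [0.27, -0.564, 0.223] pointing down, gripper open.
Joint ranges: [-148.97, 148.97], [-28.65, 121.19], [-84.17, 76.75], [9.2, 138.47], [-72.65, 252.65], [3.7, 117.97], [-149.18, 149.18]. Speed limits (degrees/s): [127.2, 127.2, 159.86, 159.86, 180, 180, 180].

## Interface

Orientations are given as [roll, pitch, yaw] about the fixed x, y, z axes, in that order (R = Rz(yaw) Ry(pitch) Rx(roll)).
In Python, from bench import bot gives the robot as it stands.
- The arm moves only by the tool step_arm, never from a script. Its argument "deltas" is a list of rows, each a list of 7 numbers: the shift along the tool's x, y, z as a fraction of full scale, then the turn, a rotation vector about the tool's x, y, z as a fraction of full scale, then the gripper's target within -1 to 1 (fully open at 1, half-way at 0, shut at -1). In form: [[dx, dy, dz, rx, ry, rz, grip], ...]. A call has 1 to 8 rows; each row is the pose to reach, as a shift and turn from the pose commanded when the call began, along the tool's axes at that moment; what a row does not reach only later rows make up. Full scale, the value 1, is 0.25 m for a shift and 90 degrees for a turn. A row lasts 1/12 s, in which the tool goes at most 41.7 mm and 7.16 degrees, less where a joint would pass 70% of its speed; a pose out of reach is approached as far as the arm can. A call with a number of a shift or a turn outside -1 to 1 is refused whole. A call with a gripper value outside its range is refused whole. The fingers move at their own pace and stop on an object; the grip force is fixed at half the most. Time passes only in rows, so rows that repeat a pose let the fingers close. It gives the time, the measured TCP pose, the force and the opening at its end, in the units of the state.
- bot.observe(): the state, without advancing time (a new reading comes with each control period).
- bot.grab_frame(name): name is "scene" or "top" or "wrist"; returns a dict with "img" (420x560x3 uint8, red, green, blue), "depth" (420x560 float32, m along the optical axis (not along the pixel's ray), 0 where there is no reading), "fx", "fy", "cx", "cy" (pixels), "xyz" and "attitude" of the camera in the world; the wrist camera has in their place "mount" (4x4, takes a point from camera to tool coordinates, whose origin is the TCP and whose axes are the flange's). Camera axes: x right, y up, looking along -z (the intrinsics and any distortion apply to the point x, -y, -z); pixel columns grow to the right and rows downward; lengths in m; the calibration is good to about 2 mm. A picture is of the moment at which its call begins: read the wrist's pose just before it.
- bot.job_done(): hands the job in, once; it reports no verdict.
The state is a dict: "time_s": time; "qpos": joint angles; "qvel": joint speeds; "joint_torque": joint torques, N m; "tcp_pos": TCP position; "ee_rot": TCP orientation; "ft_force": force on the tool from outside, world axes, zero at the start; "ft_torque": the same for the moment, N m; "width": finger opening in m.
Only numpy, scipy, OpenCV 4.12 (cv2) and the standard library are available. Lean on these libraries where they do the work, as an engineer would, in place of code of your own. Each camera call takes 0.05 s, during which the arm holds its last target. There are 200 camera calls.

## Working session

There is one attempt and no reset: what is moved stays moved. The work goes in short steps, Python scripts to look and compute and a tool call to move; the robot and the scene stay as the last step left them, time stands still between calls to the robot, and variables do not carry over. Pictures are saved under pics/ and viewed, about 8 in all and at most 12, crops included, and the job is handed in when it is done.

Besides the shell and the picture viewer there is one more tool, called after "Call:" as name(argument=value, ...), one argument or row to a line, values as JSON. step_arm: Moves the arm, as the interface text tells. Its arguments: {"type":"object","properties":{"deltas":{"type":"array","items":{"type":"array","items":{"type":"number"}}}},"required":["deltas"]}

```bash
mkdir -p pics; cat > h.py <<'E'
import numpy as np, cv2
from scipy.spatial.transform import Rotation as R
from bench import bot
def T(p,rpy):
    M=np.eye(4); M[:3,:3]=R.from_euler('xyz',rpy,degrees=True).as_matrix(); M[:3,3]=p; return M
def rp(a):
    a=np.array(a)
    return a
def grab(n):
    s=bot.observe(); f=bot.grab_frame(n)
    if n=='wrist': f['M']=T(s['tcp_pos'],s['ee_rot'])@np.array(f['mount'])
    else:
        a=np.array(f['attitude'],float)
        if a.shape==(3,3): M=np.eye(4);M[:3,:3]=a;M[:3,3]=f['xyz']
        else: M=T(f['xyz'],a)
        f['M']=M
    return f
def cloud(f):
    d=f['depth']; v,u=np.mgrid[:d.shape[0],:d.shape[1]]
    P=np.stack([(u-f['cx'])/f['fx']*d,-(v-f['cy'])/f['fy']*d,-d],-1)
    W=P@f['M'][:3,:3].T+f['M'][:3,3]; W[d==0]=np.nan; return W
def save(f,name): cv2.imwrite('pics/'+name,cv2.cvtColor(f['img'],cv2.COLOR_RGB2BGR))
E
python3 - <<'E'
from h import *
s=bot.observe(); print(s); print(bot.grip_point_offset)
for n in ['top','scene']:
    f=grab(n); print({k:v for k,v in f.items() if k not in('img','depth','M')}); save(f,n+'0.png'); np.savez(n+'0.npz',img=f['img'],W=cloud(f))
    W=cloud(f); print(np.nanpercentile(W.reshape(-1,3),[1,50,99],axis=0))
E
```

```text
{'time_s': 0.0, 'qpos': array([63.10646753, 19.07012085, -3.709059  , 83.70559692,  1.23739934,
       77.34343305, -5.06949157]), 'qvel': array([-0.0627779 ,  0.03187502,  0.0123886 , -0.01914802, -0.00097523,
       -0.09475685, -0.05998345]), 'joint_torque': array([-1.39680673e-03, -6.23265123e+01,  2.44767900e-02, -3.89895308e+01,
       -6.13124203e-02,  3.99200572e-02,  1.47942937e-04]), 'tcp_pos': array([ 0.26988849, -0.56329669,  0.22177764]), 'ee_rot': array([-1.79920754e+02,  2.87838268e-03,  2.56029035e+01]), 'ft_force': array([-0.24242743,  0.0348621 ,  0.31693204]), 'ft_torque': array([ 0.02865242, -0.04833551, -0.03616452]), 'width': 0.086974437178096}
0.0187
{'fx': 499.2013600450911, 'fy': 499.2013600450911, 'cx': 277.73453563353223, 'cy': 216.86876439598612, 'xyz': array([0.38405922, 0.05449474, 1.2906597 ]), 'attitude': array([  5.90383067,  -0.73363659, -90.49441526])}
[[ 2.07162406e-02 -1.01875890e+00 -7.58307870e-01]
 [ 5.35794850e-01  3.11519333e-02  3.26285288e-04]
 [ 1.51624195e+00  1.03506908e+00  1.16868297e-01]]
{'fx': 482.3012028611115, 'fy': 482.3012028611115, 'cx': 278.5709514784539, 'cy': 215.04200657979078, 'xyz': array([ 1.53478368, -0.33461891,  0.88016778]), 'attitude': array([52.58435551,  0.59691702, 68.44393452])}
[[-1.23970383e+00 -6.66675023e-01 -7.59262285e-01]
 [ 4.98566117e-01  1.12015971e-01 -1.67335573e-03]
 [ 9.46184713e-01  1.71444852e+00  4.94634204e-01]]
```

View pics/top0.png

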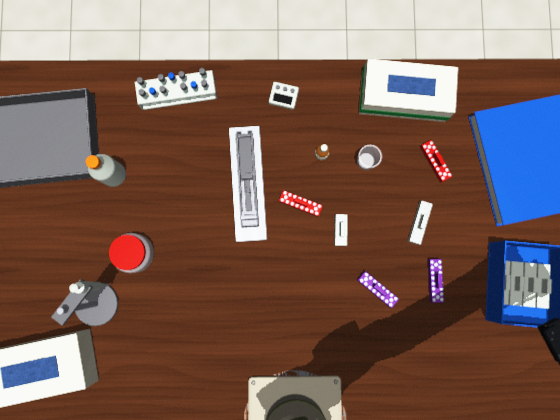

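View pics/scene0.png

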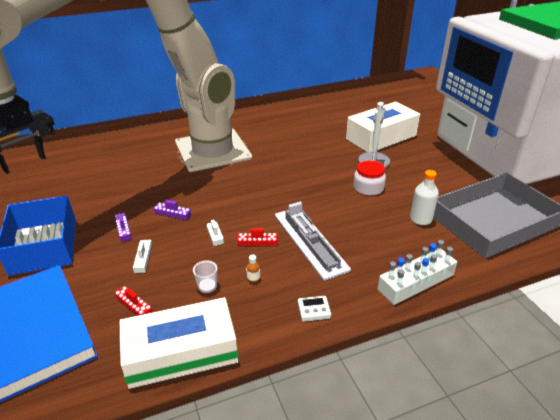

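Top view: white candidates are the strip at (421,222), looking longer, and the one at (341,230), shorter. There are also white strips in the blue rack at (527,285). Red (301,203), (436,161) and purple (378,289), (436,280) are decoys. The magazine is at (248,183).

```bash
python3 - <<'E'
from h import *
z=np.load('top0.npz'); W=z['W']; im=z['img'].astype(int)
def box(c,r,name,zl,zh,sat=40):
    v0,v1,u0,u1=c[1]-r[1],c[1]+r[1],c[0]-r[0],c[0]+r[0]
    w=W[v0:v1,u0:u1].reshape(-1,3); i=im[v0:v1,u0:u1].reshape(-1,3)
    m=(w[:,2]>zl)&(w[:,2]<zh)&(i.max(1)-i.min(1)<sat)
    p=w[m]; rect=cv2.minAreaRect(p[:,:2].astype(np.float32)*1000)
    print(name,m.sum(),'zmed',np.median(p[:,2]),rect, cv2.boxPoints(rect).round(0).tolist())
box((421,222),(18,28),'long body',.012,.03)
box((421,222),(18,28),'long tab',.034,.06)
box((341,230),(14,22),'short body',.012,.03)
box((341,230),(14,22),'short tab',.034,.06)
box((248,183),(28,65),'bed',.004,.016)
box((248,183),(28,65),'mag',.02,.1)
box((248,183),(28,65),'plate',.05,.1)
box((248,183),(28,65),'rail flat',.0365,.045)
big=cv2.imread('pics/top0.png')
a=cv2.resize(big[118:248,220:275],None,fx=4.4,fy=4.4,interpolation=2); b=cv2.resize(big[180:260,320:450],None,fx=4,fy=4,interpolation=2)
h=max(a.shape[0],b.shape[0]); o=np.zeros((h,a.shape[1]+b.shape[1],3),np.uint8); o[:a.shape[0],:a.shape[1]]=a; o[:b.shape[0],a.shape[1]:]=b
cv2.imwrite('pics/crop1.png',o)
E
```

```text
long body 442 zmed 0.020034119593328903 ((500.80548095703125, -328.61224365234375), (32.35380554199219, 110.4361801147461), 71.45896911621094) [[443.0, -326.0], [548.0, -362.0], [558.0, -331.0], [454.0, -296.0]]
long tab 76 zmed 0.0446012050070147 ((500.494873046875, -328.6048889160156), (10.874820709228516, 36.04252243041992), 72.13182830810547) [[482.0, -328.0], [516.0, -339.0], [519.0, -329.0], [485.0, -318.0]]
short body 306 zmed 0.020475000359328255 ((483.1884765625, -122.95994567871094), (29.530990600585938, 77.69661712646484), 89.15589904785156) [[444.0, -137.0], [522.0, -138.0], [522.0, -109.0], [445.0, -108.0]]
short tab 66 zmed 0.04540089164624328 ((482.21044921875, -123.34664916992188), (10.684856414794922, 32.952720642089844), 89.19985961914062) [[466.0, -128.0], [499.0, -129.0], [499.0, -118.0], [466.0, -118.0]]
bed 2219 zmed 0.010524954784338014 ((606.473388671875, 115.75616455078125), (301.6722412109375, 80.4844970703125), 3.442213773727417) [[453.0, 147.0], [458.0, 67.0], [759.0, 85.0], [755.0, 165.0]]
mag 1104 zmed 0.03599086397000384 ((612.903076171875, 116.4795913696289), (242.61407470703125, 45.263587951660156), 3.464752435684204) [[490.0, 132.0], [493.0, 87.0], [735.0, 101.0], [733.0, 146.0]]
plate 75 zmed 0.06872678115479003 ((512.7318115234375, 110.08157348632812), (10.074065208435059, 38.50694274902344), 4.210262298583984) [[506.0, 129.0], [509.0, 91.0], [519.0, 91.0], [516.0, 130.0]]
rail flat 423 zmed 0.03995532333301055 ((609.500732421875, 116.37360382080078), (234.81015014648438, 45.109798431396484), 3.5533926486968994) [[491.0, 132.0], [494.0, 87.0], [728.0, 101.0], [725.0, 146.0]]
```

View pics/crop1.png

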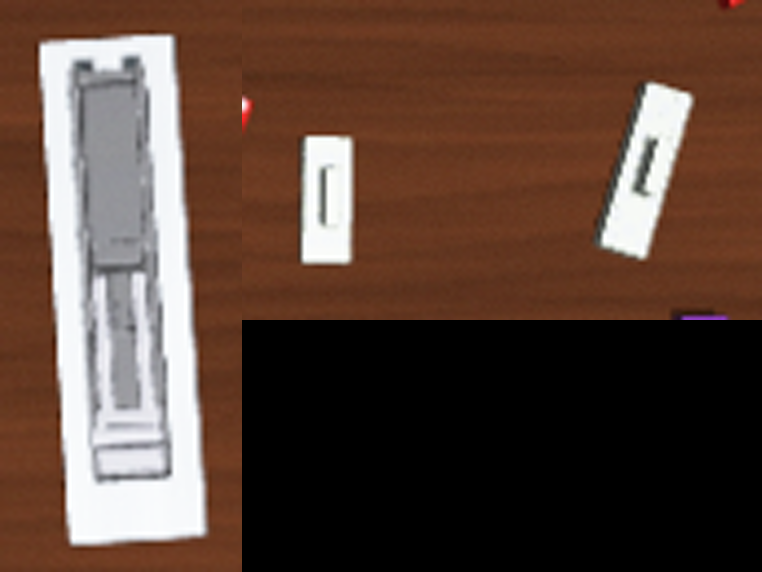

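The close crop shows the right-hand white strip is 110 mm long (tab z 0.045), so it is the target. The left one is 78 mm long, so it is the short strip. The bed's +x end (push plate) faces the robot: yaw is about 183.4° and the magazine shift about -10 to -12 mm.

```bash
cat >> h.py <<'E'
def delta(p,yaw,pitch=0):
    s=bot.observe(); M=T(s['tcp_pos'],s['ee_rot'])[:3,:3]
    Rt=R.from_euler('z',yaw,degrees=True)*R.from_euler('y',pitch,degrees=True)*R.from_euler('x',180,degrees=True)
    d=M.T@(np.array(p)-s['tcp_pos'])/.25; r=(R.from_matrix(M.T)*Rt).as_rotvec(degrees=True)/90
    print('delta',d.round(4),r.round(4),'t',s['time_s'],'tcp',s['tcp_pos'].round(4),s['ee_rot'].round(2),'F',s['ft_force'].round(2),'w',round(s['width'],4))
BO=np.array([.6065,.1158]); BY=3.45
def bed(x,y,z):  # bed frame m -> world
    a=np.radians(180+BY); c,s=np.cos(a),np.sin(a)
    return np.array([BO[0]+c*x-s*y,BO[1]+s*x+c*y,z])
def tobed(W):
    a=np.radians(180+BY); c,s=np.cos(a),np.sin(a); d=W[...,:2]-BO
    return np.stack([c*d[...,0]+s*d[...,1],-s*d[...,0]+c*d[...,1],W[...,2]],-1)
E
python3 -c "
from h import *
delta([.5,-.328,.17],-18.4)"
```

```text
delta [ 1.2368 -0.4509  0.2078] [-8.000e-04  4.000e-04  4.889e-01] t 0.1 tcp [ 0.2699 -0.5633  0.2218] [-179.92    0.     25.6 ] F [ 0.16 -0.58 -0.78] w 0.0872
```

Call:
step_arm(
  deltas=[
    [0.11,-0.04,0.0,0,0,0.06,1],
    [0.23,-0.08,0.02,0,0,0.12,1],
    [0.36,-0.13,0.05,0,0,0.19,1],
    [0.5,-0.18,0.08,0,0,0.26,1],
    [0.64,-0.23,0.11,0,0,0.33,1],
    [0.78,-0.28,0.14,0,0,0.4,1],
    [0.9,-0.33,0.15,0,0,0.46,1],
    [0.97,-0.35,0.16,0,0,0.489,1],
  ],
)

```text
time_s: 0.77
tcp_pos: [0.4537, -0.3755, 0.1818]
ee_rot: [-179.9, 0.0, -18.5]
ft_force: [-0.3, 0.8, 0.1]
width: 0.0869
```

```bash
python3 -c "
from h import *
delta([.5,-.328,.17],-18.4)"
```

```text
delta [ 0.1156 -0.2389  0.0476] [-0.0013  0.0004 -0.0006] t 0.7667 tcp [ 0.4537 -0.3755  0.1818] [-1.7989e+02  3.0000e-02 -1.8460e+01] F [-0.25  0.85  0.1 ] w 0.0869
```

Call:
step_arm(
  deltas=[
    [0.06,-0.12,0.02,0,0,0,1],
    [0.116,-0.239,0.048,0,0,0,1],
    [0.116,-0.239,0.048,0,0,0,1],
    [0.116,-0.239,0.048,0,0,0,1],
  ],
)

```text
time_s: 1.1
tcp_pos: [0.4984, -0.33, 0.1697]
ee_rot: [-179.9, 0.1, -18.2]
ft_force: [-1.0, 0.5, -0.2]
width: 0.087
```

```bash
python3 - <<'E'
from h import *
f=grab('wrist'); W=cloud(f); save(f,'w1.png')
im=f['img'].astype(int); g=(im.max(2)-im.min(2)<50)
for lo,hi in((.012,.03),(.036,.056)):
    m=(W[...,2]>lo)&(W[...,2]<hi)&(np.hypot(W[...,0]-.5,W[...,1]+.328)<.08)
    n,l,st,_=cv2.connectedComponentsWithStats(m.astype(np.uint8)); k=1+st[1:,4].argmax(); q=W[l==k]
    print(st[k],np.median(q[:,2]),cv2.minAreaRect(q[:,:2].astype(np.float32)*1000))
delta([.5,-.328,.17],-18.4); print(f['mount'])
E
```

```text
[ 255  128   35  120 3469] 0.019132166261420336 ((500.5860290527344, -331.0933532714844), (30.03685760498047, 109.37088012695312), 71.43598175048828)
[266 175  12  44 527] 0.04500380265014686 ((500.5647888183594, -330.98760986328125), (9.230246543884277, 35.55598831176758), 71.93309783935547)
delta [ 0.0053 -0.0187  0.0001] [0.     0.0007 0.0008] t 1.15 tcp [ 0.4973 -0.332   0.17  ] [ 1.800e+02  6.000e-02 -1.833e+01] F [-0.46 -1.54  0.26] w 0.0867
[[ 5.37857931e-04  9.63779948e-01  2.66698187e-01  7.37492783e-02]
 [ 9.99999801e-01 -6.06527786e-04  1.75109906e-04  1.01694994e-03]
 [ 3.30527277e-04  2.66698040e-01 -9.63780082e-01 -1.61282741e-01]
 [ 0.00000000e+00  0.00000000e+00  0.00000000e+00  1.00000000e+00]]
```

View pics/w1.png

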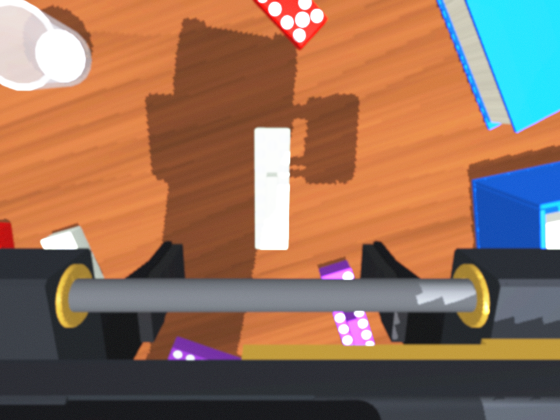

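The wrist view shows the white strip at (272,188), in line with the tool. Wrist and top cameras agree within 2.5 mm, at about (0.5006, -0.330). Next I descend.

```bash
python3 -c "
from h import *
delta([.5006,-.330,.06],-18.3)"
```

```text
delta [ 0.0105 -0.0119  0.4401] [ 0.      0.0007 -0.0004] t 1.15 tcp [ 0.4973 -0.332   0.17  ] [ 1.800e+02  6.000e-02 -1.833e+01] F [-0.46 -1.54  0.26] w 0.0867
```

Call:
step_arm(
  deltas=[
    [0.005,0.0,0.15,0,0,0,1],
    [0.005,0.0,0.3,0,0,0,1],
    [0.005,0.0,0.4,0,0,0,1],
    [0.005,0.0,0.44,0,0,0,1],
    [0.005,0.0,0.44,0,0,0,1],
    [0.005,0.0,0.44,0,0,0,1],
  ],
)

```text
time_s: 1.65
tcp_pos: [0.4985, -0.3339, 0.0616]
ee_rot: [180.0, -0.0, -18.5]
ft_force: [0.4, -0.1, -0.5]
width: 0.0872
```

```bash
python3 -c "
from h import *
delta([.5006,-.330,.022],-18.3)"
```

```text
delta [ 0.0031 -0.0176  0.1583] [ 0.0003 -0.0004 -0.002 ] t 1.65 tcp [ 0.4985 -0.3339  0.0616] [ 1.7997e+02 -4.0000e-02 -1.8480e+01] F [ 0.38 -0.12 -0.45] w 0.0872
```

Call:
step_arm(
  deltas=[
    [0.003,-0.017,0.05,0,0,0,1],
    [0.003,-0.017,0.1,0,0,0,1],
    [0.003,-0.017,0.14,0,0,0,1],
    [0.003,-0.017,0.158,0,0,0,1],
    [0.003,-0.017,0.158,0,0,0,1],
    [0.003,-0.017,0.158,0,0,0,1],
  ],
)

```text
time_s: 2.15
tcp_pos: [0.5005, -0.3291, 0.0209]
ee_rot: [180.0, 0.0, -18.4]
ft_force: [0.0, -0.2, 0.5]
width: 0.0872
```

```bash
python3 -c "
from h import *
delta([.5006,-.330,.022],-18.3)"
```

```text
delta [ 0.0015  0.0033 -0.0043] [ 0.      0.0002 -0.0013] t 2.15 tcp [ 0.5005 -0.3291  0.0209] [ 1.800e+02  2.000e-02 -1.841e+01] F [ 0.03 -0.21  0.46] w 0.0872
```

Call:
step_arm(
  deltas=[
    [0,0,-0.004,0,0,0,1],
    [0,0,-0.004,0,0,0,-1],
    [0,0,-0.004,0,0,0,-1],
    [0,0,-0.004,0,0,0,-1],
    [0,0,-0.004,0,0,0,-1],
    [0,0,-0.004,0,0,0,-1],
    [0,0,-0.004,0,0,0,-1],
    [0,0,-0.004,0,0,0,-1],
  ],
)

```text
time_s: 2.82
tcp_pos: [0.5006, -0.329, 0.022]
ee_rot: [180.0, 0.0, -18.4]
ft_force: [-0.4, -0.6, 0.2]
width: 0.048
```

Call:
step_arm(
  deltas=[
    [0,0,0,0,0,0,-1],
    [0,0,0,0,0,0,-1],
    [0,0,-0.1,0,0,0,-1],
    [0,0,-0.2,0,0,0,-1],
    [0,0,-0.3,0,0,0,-1],
    [0,0,-0.4,0,0,0,-1],
    [0,0,-0.5,0,0,0,-1],
    [0,0,-0.5,0,0,0,-1],
  ],
)

```text
time_s: 3.48
tcp_pos: [0.5029, -0.3303, 0.1526]
ee_rot: [179.9, -0.4, -18.4]
ft_force: [0.4, -0.5, 0.5]
width: 0.0013
```

```bash
python3 -c "
from h import *
print(bed(-.082,0,.14))
delta(bed(-.082,0,.14),3.45)"
```

```text
[0.68835139 0.12073455 0.14      ]
delta [ 0.1336 -1.9462  0.0482] [ 0.002  -0.0046 -0.2429] t 3.4833 tcp [ 0.5029 -0.3303  0.1526] [179.9   -0.44 -18.41] F [ 0.41 -0.45  0.47] w 0.0013
```

The fingers are slow: I lifted too early and they closed on nothing. I'll reopen, check with a picture that the strip hasn't moved, and redo it.

Call:
step_arm(
  deltas=[
    [0,0,0,0,0,0,0.2],
    [0,0,0,0,0,0,0.2],
    [0,0,0,0,0,0,0.2],
    [0,0,0,0,0,0,0.2],
    [0,0,0,0,0,0,0.2],
    [0,0,0,0,0,0,0.2],
    [0,0,0,0,0,0,0.2],
    [0,0,0,0,0,0,0.2],
  ],
)

```text
time_s: 4.15
tcp_pos: [0.5005, -0.329, 0.1469]
ee_rot: [-180.0, 0.0, -18.4]
ft_force: [0.7, 0.1, 0.3]
width: 0.0462
```

```bash
python3 - <<'E'
from h import *
f=grab('wrist'); W=cloud(f)
for lo,hi in((.012,.03),(.036,.056)):
    m=(W[...,2]>lo)&(W[...,2]<hi)&(np.hypot(W[...,0]-.5,W[...,1]+.328)<.08)
    n,l,st,_=cv2.connectedComponentsWithStats(m.astype(np.uint8)); k=1+st[1:,4].argmax(); q=W[l==k]
    print(st[k],np.median(q[:,2]),cv2.minAreaRect(q[:,:2].astype(np.float32)*1000))
delta([.5006,-.330,.022],-18.3)
E
```

```text
[ 255  132   38  128 3929] 0.019099815988387114 ((500.394775390625, -331.08355712890625), (30.049524307250977, 109.57456970214844), 71.3734130859375)
[267 183  14  47 623] 0.0447948949508406 ((500.43402099609375, -331.07952880859375), (9.97797679901123, 35.75559997558594), 71.42652893066406)
delta [0.0014 0.0036 0.4999] [ 0.      0.     -0.0013] t 4.2 tcp [ 0.5006 -0.329   0.147 ] [180.     0.   -18.41] F [ 0.51  0.73 -0.01] w 0.0487
```

Call:
step_arm(
  deltas=[
    [0.002,0.007,0.1,0,0,0.002,0],
    [0.002,0.007,0.2,0,0,0.002,0],
    [0.002,0.007,0.3,0,0,0.002,0],
    [0.002,0.007,0.4,0,0,0.002,0],
    [0.002,0.007,0.5,0,0,0.002,0],
    [0.002,0.007,0.5,0,0,0.002,-0.5],
    [0.002,0.007,0.5,0,0,0.002,-1],
    [0.002,0.007,0.5,0,0,0.002,-1],
  ],
)

```text
time_s: 4.87
tcp_pos: [0.5014, -0.3313, 0.0236]
ee_rot: [180.0, -0.1, -18.6]
ft_force: [0.5, -1.1, 0.7]
width: 0.031
```

Call:
step_arm(
  deltas=[
    [0,0,0,0,0,0,-1],
    [0,0,0,0,0,0,-1],
    [0,0,0,0,0,0,-1],
    [0,0,0,0,0,0,-1],
    [0,0,0,0,0,0,-1],
    [0,0,0,0,0,0,-1],
    [0,0,0,0,0,0,-1],
    [0,0,0,0,0,0,-1],
  ],
)

```text
time_s: 5.53
tcp_pos: [0.5011, -0.3312, 0.0232]
ee_rot: [180.0, -0.1, -18.6]
ft_force: [-1.0, 0.5, 7.6]
width: 0.0097
```

Call:
step_arm(
  deltas=[
    [0,0,0,0,0,0,-1],
    [0,0,-0.1,0,0,0,-1],
    [0,0,-0.2,0,0,0,-1],
    [0,0,-0.3,0,0,0,-1],
    [0,0,-0.4,0,0,0,-1],
    [0,0,-0.5,0,0,0,-1],
    [0,0,-0.5,0,0,0,-1],
    [0,0,-0.5,0,0,0,-1],
  ],
)

```text
time_s: 6.2
tcp_pos: [0.5012, -0.3313, 0.1487]
ee_rot: [180.0, -0.2, -18.6]
ft_force: [0.2, -0.6, -1.7]
width: 0.0098
```

```bash
python3 - <<'E'
from h import *
f=grab('wrist'); W=cloud(f); save(f,'w2.png')
s=bot.observe(); tz=s['tcp_pos'][2]; print('tcpz',tz)
m=(np.hypot(W[...,0]-s['tcp_pos'][0],W[...,1]-s['tcp_pos'][1])<.07)&(abs(W[...,2]-(tz-.003))<.012)&(f['img'].min(2)>120)
n,l,st,_=cv2.connectedComponentsWithStats(m.astype(np.uint8)); k=1+st[1:,4].argmax(); q=W[l==k]; print(st[k],cv2.minAreaRect(q[:,:2].astype(np.float32)*1000))
c=q.mean(0); u,S,V=np.linalg.svd(q-c,full_matrices=False); print(c,V)
print(np.nanmax(np.hypot(*(q[:,:2]-s['tcp_pos'][:2]).T)))
delta(bed(-.082,0,.14),3.45)
E
```

```text
tcpz 0.14708616564261018
[ 241  150   64   96 5665] ((530.7238159179688, -342.378662109375), (30.056278228759766, 45.029972076416016), 71.38599395751953)
[ 0.53278206 -0.34306321  0.14456746] [[-0.94695869  0.31704776  0.05244004]
 [ 0.31756197  0.94823623  0.00156164]
 [ 0.04923043 -0.01813177  0.99862285]]
0.05677760241846911
delta [ 0.1366 -1.9517  0.028 ] [ 2.000e-04 -2.000e-04 -2.449e-01] t 6.25 tcp [ 0.5004 -0.3308  0.1471] [ 1.7999e+02 -2.0000e-02 -1.8590e+01] F [ 0.42  0.23 -1.58] w 0.0097
```

View pics/w2.png

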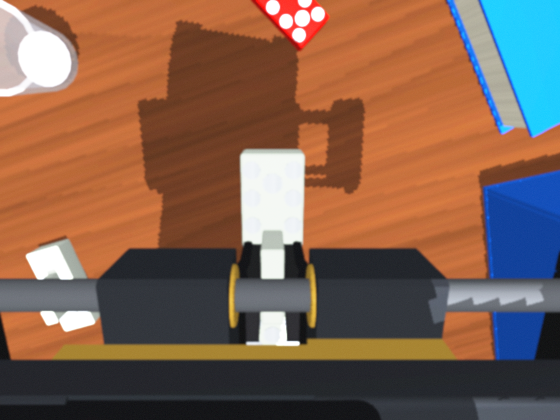

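The strip is held by its tab (far end at (272,150)). I'll check its pitch properly using only the body-top pixels.

```bash
cat >> h.py <<'E'
def held(f):
    W=cloud(f); s=bot.observe(); M=T(s['tcp_pos'],s['ee_rot'])
    P=(W-M[:3,3])@M[:3,:3]  # tool coords
    q=P[155:225,250:296].reshape(-1,3); q=q[(q[:,2]>-.012)&(q[:,2]<.02)]
    A=np.c_[q[:,:2],np.ones(len(q))]; 
    for _ in range(3):
        k=np.linalg.lstsq(A,q[:,2],rcond=None)[0]; r=abs(A@k-q[:,2]); g=r<max(.0015,2*np.median(r)); A,q=A[g],q[g]
    print('plane z=ax+by+c (tool, down +):',k.round(4),len(q),'x range',q[:,0].min(),q[:,0].max(),'y',q[:,1].min(),q[:,1].max())
E
python3 - <<'E'
from h import *
f=grab('wrist'); held(f)
E
```

```text
plane z=ax+by+c (tool, down +): [0.0002 0.002  0.0032] 3148 x range 0.019592068673962477 0.05347661452963097 y -0.009774240901515014 0.012177382261486375
```

Call:
step_arm(
  deltas=[
    [0.01,-0.06,0,0,0,0,-1],
    [0.02,-0.17,0,0,0,0,-1],
    [0.03,-0.3,0,0,0,0,-1],
    [0.04,-0.44,0,0,0,0,-1],
    [0.05,-0.58,0,0,0,0,-1],
    [0.06,-0.72,0,0,0,0,-1],
    [0.07,-0.86,0,0,0,0,-1],
    [0.07,-0.97,0,0,0,0,-1],
  ],
)

```text
time_s: 6.97
tcp_pos: [0.5945, -0.1033, 0.1455]
ee_rot: [-180.0, 0.1, -18.5]
ft_force: [1.2, 0.6, -0.4]
width: 0.0098
```

Call:
step_arm(
  deltas=[
    [0.01,-0.12,0,0,0,-0.03,-1],
    [0.02,-0.26,0,0,0,-0.06,-1],
    [0.03,-0.4,0,0,0,-0.1,-1],
    [0.04,-0.54,0,0,0,-0.15,-1],
    [0.05,-0.68,0,0,0,-0.19,-1],
    [0.06,-0.82,0,0,0,-0.23,-1],
    [0.067,-0.93,0.0,0,0,-0.245,-1],
    [0.067,-0.98,0.0,0,0,-0.245,-1],
  ],
)

```text
time_s: 7.63
tcp_pos: [0.6877, 0.1254, 0.1449]
ee_rot: [-179.9, 0.2, 3.8]
ft_force: [0.3, 1.3, -1.8]
width: 0.0097
```

```bash
python3 - <<'E'
from h import *
f=bot.observe(); delta(bed(-.082,0,.14),3.45)
f=grab('top'); save(f,'top1.png')
E
```

```text
delta [0.0012 0.019  0.0194] [-0.0015  0.0018  0.004 ] t 7.6333 tcp [0.6877 0.1254 0.1449] [-1.7986e+02  1.6000e-01  3.8100e+00] F [ 0.3   1.32 -1.77] w 0.0097
```

Call:
step_arm(
  deltas=[
    [-0.1,0.019,-0.05,0,0,0,-1],
    [-0.2,0.019,-0.1,0,0,0.004,-1],
    [-0.3,0.019,-0.15,0,0,0.004,-1],
    [-0.4,0.019,-0.2,0,0,0.004,-1],
    [-0.4,0.019,-0.2,0,0,0.004,-1],
    [-0.4,0.019,-0.2,0,0,0.004,-1],
    [-0.4,0.019,-0.2,0,0,0.004,-1],
    [-0.4,0.019,-0.2,0,0,0.004,-1],
  ],
)

```text
time_s: 8.35
tcp_pos: [0.589, 0.1087, 0.1958]
ee_rot: [180.0, 0.1, 3.0]
ft_force: [0.3, 0.7, -1.0]
width: 0.0099
```

```bash
python3 - <<'E'
from h import *
f=grab('wrist'); W=cloud(f); save(f,'w3.png'); np.savez('w3.npz',W=W,img=f['img'])
delta(bed(-.082,0,.14),3.45); held(f)
B=tobed(W)
m=(B[...,2]>.006)&(B[...,2]<.014)&(abs(B[...,1])<.06)&(B[...,0]<-.0)
q=B[m]; print('bed plate: x min',np.percentile(q[:,0],.5),'zmed',np.median(q[:,2]))
for x0 in (-.145,-.135,-.125,-.11,-.1):
    k=abs(q[:,0]-x0)<.004; print(x0,'y edges',q[k,1].min(),q[k,1].max()) if k.any() else 0
m=(B[...,2]>.026)&(B[...,2]<.037)&(abs(B[...,1])<.03)&(B[...,0]<-.04)
q=B[m]; print('walls',len(q),'xmin',q[:,0].min(),np.percentile(q[:,0],2),'y',np.percentile(q[:,1],[1,99]),'z',np.median(q[:,2]))
m=(abs(B[...,1])<.010)&(B[...,0]<-.09)&(B[...,0]>-.15)&(B[...,2]<.06)
q=B[m]
for x in np.arange(-.148,-.09,.002):
    k=abs(q[:,0]-x)<.001; print(round(x,3),k.sum(),np.median(q[k,2]).round(4) if k.any() else '')
E
```

```text
delta [ 0.3996 -0.0259  0.2227] [ 0.0001  0.001  -0.0044] t 8.4 tcp [0.589  0.109  0.1958] [1.7999e+02 9.0000e-02 3.0500e+00] F [ 0.22 -0.33 -0.53] w 0.0094
plane z=ax+by+c (tool, down +): [-0.0001 -0.0007  0.0042] 3142 x range 0.018569737730507782 0.0524622865045807 y -0.009343857980679866 0.012566194553846095
bed plate: x min -0.14569099046044232 zmed 0.009672083614682914
-0.145 y edges -0.038119760043573536 0.040762446193644164
-0.135 y edges -0.03868155960350955 0.04082717650391942
-0.125 y edges -0.03824895178981222 0.04119657079690207
-0.11 y edges -0.03879946873283676 0.04057290722444332
-0.1 y edges -0.03858082499880658 0.04065615506708731
walls 1556 xmin -0.12788237042012007 -0.1261904987106398 y [-0.02107757  0.02349581] z 0.030938769785795017
-0.148 0 
-0.146 35 0.0088
-0.144 57 0.0091
-0.142 57 0.009
-0.14 60 0.0091
-0.138 58 0.0091
-0.136 57 0.0094
-0.134 61 0.0092
-0.132 60 0.0096
-0.13 25 0.0098
-0.128 24 0.0207
-0.126 63 0.0209
-0.124 59 0.021
-0.122 65 0.021
-0.12 98 0.0173
-0.118 63 0.0131
-0.116 50 0.0133
-0.114 66 0.0131
-0.112 49 0.0132
-0.11 58 0.0129
-0.108 57 0.0132
-0.106 50 0.0131
-0.104 65 0.0132
-0.102 46 0.0129
-0.1 64 0.013
-0.098 49 0.0129
-0.096 54 0.013
-0.094 57 0.0131
-0.092 44 0.0127
```

View pics/w3.png

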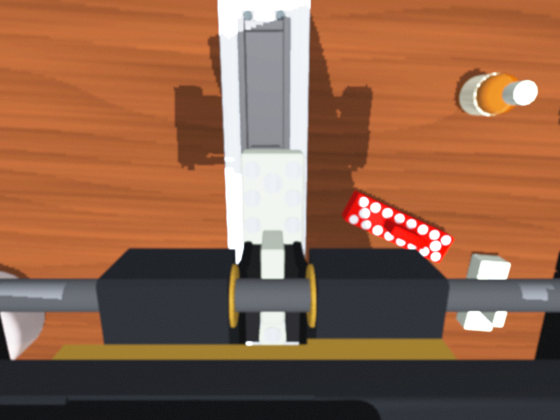

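The wrist view shows the channel and stop at (265,20) past the held strip (272,190). The stop's inner edge is at bed x ≈ -0.120, which means a shift of about -10 mm. The channel centre line sits about 1 mm off in y. Next: the strip's lateral and yaw offset in the same frame.

```bash
python3 - <<'E'
from h import *
d=np.load('w3.npz'); W=d['W']; B=tobed(W); s=bot.observe(); print('tcp bed',tobed(s['tcp_pos']))
def line(q,lab):
    xs=[];c=[];w=[]
    for x in np.arange(q[:,0].min()+.003,q[:,0].max()-.002,.003):
        k=abs(q[:,0]-x)<.0015
        if k.sum()>5: xs.append(x); a,b=q[k,1].min(),q[k,1].max(); c.append((a+b)/2); w.append(b-a)
    p=np.polyfit(xs,c,1); print(lab,'slope deg',np.degrees(p[0]),'y at',np.mean(xs),np.median(c),'width',np.median(w),'x',q[:,0].min(),q[:,0].max())
m=(abs(B[...,2]-.191)<.004)&(abs(B[...,1])<.04); m[235:]=0; line(B[m],'strip')
m=(abs(B[...,2]-.031)<.003)&(abs(B[...,1])<.03)&(B[...,0]<-.07); m[150:]=0; line(B[m],'walls')
m=(abs(B[...,2]-.0095)<.003)&(abs(B[...,1])<.05)&(B[...,0]<-.07); m[150:]=0; line(B[m],'bed')
E
```

```text
tcp bed [0.01784332 0.00577952 0.19584345]
strip slope deg -0.3418587149869132 y at -0.016286526945972553 0.007670495410128925 width 0.02965582604484271 x -0.03578652694597255 0.0045078350986568596
walls slope deg 0.3945753968079037 y at -0.09938237042012005 0.0011515333990933891 width 0.044112352985118765 x -0.12788237042012007 -0.07003273470560255
bed slope deg 0.053464614927312096 y at -0.10884464681777063 0.0012784554212348243 width 0.07921072902943468 x -0.14634464681777068 -0.07004363155420745
```

```bash
python3 -c "
from h import *
delta(bed(-.088,-.0006,.075),3.45)"
```

```text
delta [ 0.424  -0.0285  0.4827] [ 0.0001  0.001  -0.0044] t 8.4 tcp [0.589  0.109  0.1958] [1.7999e+02 9.0000e-02 3.0500e+00] F [ 0.22 -0.33 -0.53] w 0.0094
```

Call:
step_arm(
  deltas=[
    [0.12,-0.028,0.05,0,0,-0.004,-1],
    [0.25,-0.028,0.13,0,0,-0.004,-1],
    [0.36,-0.028,0.24,0,0,-0.004,-1],
    [0.424,-0.028,0.35,0,0,-0.004,-1],
    [0.424,-0.028,0.44,0,0,-0.004,-1],
    [0.424,-0.028,0.48,0,0,-0.004,-1],
    [0.424,-0.028,0.483,0,0,-0.004,-1],
    [0.424,-0.028,0.483,0,0,-0.004,-1],
  ],
)

```text
time_s: 9.07
tcp_pos: [0.6941, 0.1223, 0.0762]
ee_rot: [-180.0, 0.0, 3.5]
ft_force: [0.2, -0.1, -0.9]
width: 0.0101
```

```bash
python3 -c "
from h import *
delta(bed(-.088,-.0006,.048),3.45)
f=grab('wrist');W=cloud(f);B=tobed(W);save(f,'w4.png')
delta(bed(-.088,-.0006,.048),3.45);s=bot.observe();print(tobed(s['tcp_pos']))
m=(abs(B[...,2]-s['tcp_pos'][2]+.0037)<.004)&(abs(B[...,1])<.04); m[235:]=0
def line(q,lab):
    xs=[];c=[];w=[]
    for x in np.arange(q[:,0].min()+.003,q[:,0].max()-.002,.003):
        k=abs(q[:,0]-x)<.0015
        if k.sum()>5: xs.append(x); a,b=q[k,1].min(),q[k,1].max(); c.append((a+b)/2); w.append(b-a)
    p=np.polyfit(xs,c,1); print(lab,'slope deg',np.degrees(p[0]),'y at',np.mean(xs),np.median(c),'width',np.median(w),'x',q[:,0].min(),q[:,0].max())
line(B[m],'strip')
m=(abs(B[...,2]-.0095)<.003)&(abs(B[...,1])<.05)&(B[...,0]<-.07); m[150:]=0; line(B[m],'bed')
"
```

```text
delta [0.0007 0.0024 0.113 ] [-0.      0.0005  0.0002] t 9.0667 tcp [0.6941 0.1223 0.0762] [-1.80e+02  4.00e-02  3.46e+00] F [ 0.17 -0.09 -0.91] w 0.0101
delta [-0.0023  0.003   0.1188] [-0.0002 -0.0009  0.0001] t 9.1167 tcp [0.6948 0.1225 0.0777] [-1.7999e+02 -8.0000e-02  3.4600e+00] F [-0.98  0.82 -0.01] w 0.0099
[-0.08852647 -0.00134316  0.07770497]
strip slope deg 0.17702842931107732 y at -0.12165526609792264 0.00017234773278705998 width 0.029538598367688667 x -0.14115526609792264 -0.10097637868029459
bed slope deg 1.9274208138123103 y at -0.14284132845370312 0.0012207338285665364 width 0.07963884488142739 x -0.15034132845370313 -0.13586228041618742
```

Call:
step_arm(
  deltas=[
    [0,0.004,0.03,0,0,0,-1],
    [0,0.004,0.05,0,0,0,-1],
    [0,0.004,0.07,0,0,0,-1],
    [0,0.004,0.09,0,0,0,-1],
    [0,0.004,0.1,0,0,0,-1],
    [0,0.004,0.112,0,0,0,-1],
    [0,0.004,0.112,0,0,0,-1],
    [0,0.004,0.112,0,0,0,-1],
  ],
)

```text
time_s: 9.78
tcp_pos: [0.6943, 0.1212, 0.0482]
ee_rot: [180.0, 0.0, 3.5]
ft_force: [-0.4, 0.8, -0.8]
width: 0.01
```

```bash
python3 -c "
from h import *
delta(bed(-.078,-.0003,.048),3.45); s=bot.observe();print(tobed(s['tcp_pos']))
f=grab('wrist');save(f,'w5.png');B=tobed(cloud(f))
m=(abs(B[...,2]-s['tcp_pos'][2]+.0037)<.004)&(abs(B[...,1])<.04); m[235:]=0;q=B[m];print(q[:,0].min(),np.percentile(q[:,0],2))
h=f['img'][60:300,150:400]; cv2.imwrite('pics/c5.png',cv2.cvtColor(cv2.resize(h,None,fx=2.4,fy=2.4),4))
"
```

```text
delta [-0.04   -0.0006  0.0008] [0.     0.0001 0.0001] t 9.7833 tcp [0.6943 0.1212 0.0482] [1.80e+02 1.00e-02 3.46e+00] F [-0.38  0.84 -0.81] w 0.01
[-0.08801027 -0.00014828  0.04820146]
-0.1414902335083059 -0.14081553088854315
```

View pics/c5.png

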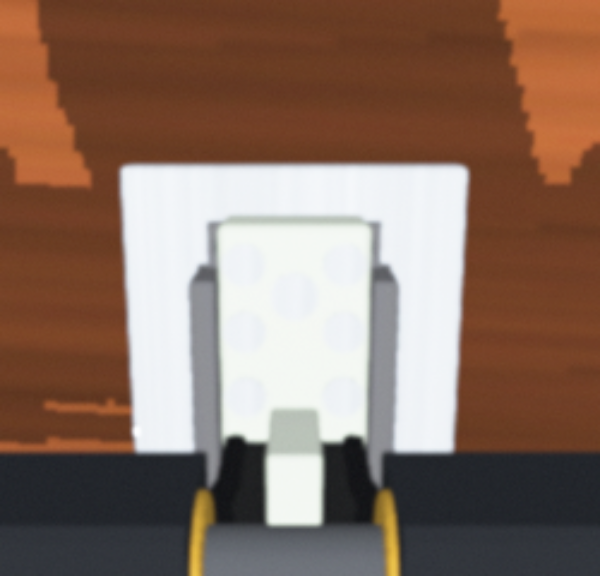

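The crop shows the strip between the walls, evenly gapped, with its tail still overhanging the stop (292,220). Next I push towards the follower (tool -x), slowly.

Call:
step_arm(
  deltas=[
    [-0.008,0,0,0,0,0,-1],
    [-0.016,0,0,0,0,0,-1],
    [-0.024,0,0,0,0,0,-1],
    [-0.028,0,0,0,0,0,-1],
    [-0.032,0,0,0,0,0,-1],
    [-0.036,0,0,0,0,0,-1],
    [-0.036,0,0,0,0,0,-1],
    [-0.036,0,0,0,0,0,-1],
  ],
)

```text
time_s: 10.5
tcp_pos: [0.6854, 0.1206, 0.0484]
ee_rot: [180.0, -0.0, 3.5]
ft_force: [1.0, -0.0, -0.6]
width: 0.0096
```

Call:
step_arm(
  deltas=[
    [-0.004,0,0,0,0,0,-1],
    [-0.008,0,0,0,0,0,-1],
    [-0.012,0,0,0,0,0,-1],
    [-0.012,0,0,0,0,0,-1],
    [-0.012,0,0,0,0,0,-1],
  ],
)

```text
time_s: 10.92
tcp_pos: [0.6827, 0.1205, 0.0485]
ee_rot: [180.0, -0.0, 3.5]
ft_force: [2.5, 0.1, -0.5]
width: 0.01
```

Call:
step_arm(
  deltas=[
    [-0.004,0,0,0,0,0,-1],
    [-0.008,0,0,0,0,0,-1],
    [-0.012,0,0,0,0,0,-1],
    [-0.012,0,0,0,0,0,-1],
    [-0.012,0,0,0,0,0,-1],
  ],
)

```text
time_s: 11.33
tcp_pos: [0.6797, 0.1203, 0.0485]
ee_rot: [180.0, -0.0, 3.5]
ft_force: [4.2, 0.5, -0.2]
width: 0.0097
```

```bash
python3 -c "
from h import *
delta(bed(-.0655,-.0003,.048),3.45); s=bot.observe();print(tobed(s['tcp_pos']))
"
```

```text
delta [-0.0312 -0.0008  0.0021] [ 0.     -0.0004  0.0001] t 11.3333 tcp [0.6797 0.1203 0.0485] [ 1.80e+02 -4.00e-02  3.46e+00] F [ 4.23  0.47 -0.15] w 0.0097
[-7.33017624e-02 -9.50041731e-05  4.85326661e-02]
```

Call:
step_arm(
  deltas=[
    [-0.004,0,0,0,0,0,-1],
    [-0.008,0,0,0,0,0,-1],
    [-0.012,0,0,0,0,0,-1],
    [-0.016,0,0,0,0,0,-1],
    [-0.02,0,0,0,0,0,-1],
    [-0.024,0,0,0,0,0,-1],
    [-0.028,0,0,0,0,0,-1],
    [-0.028,0,0,0,0,0,-1],
  ],
)

```text
time_s: 12.0
tcp_pos: [0.6732, 0.1199, 0.0487]
ee_rot: [-180.0, -0.1, 3.5]
ft_force: [7.1, -0.3, -1.8]
width: 0.0095
```

```bash
python3 -c "
from h import *
delta(bed(-.0645,-.0003,.048),3.45); 
f=grab('wrist');B=tobed(cloud(f));s=bot.observe();print(tobed(s['tcp_pos']),s['ft_force'],s['ft_torque']);held(f)
h=f['img'][60:300,150:400]; cv2.imwrite('pics/c6.png',cv2.cvtColor(cv2.resize(h,None,fx=2.4,fy=2.4),4))
m=abs(B[...,1]-.001)<.008;q=B[m]
for x in np.arange(-.132,-.1,.001):
    k=abs(q[:,0]-x)<.0005; print(round(x,3),np.round(np.percentile(q[k,2],[10,50,90]),4) if k.any() else '',end=';')
"
```

```text
delta [-0.0095 -0.0009  0.0029] [-0.0001 -0.0013  0.    ] t 12.0 tcp [0.6732 0.1199 0.0487] [-1.7999e+02 -1.2000e-01  3.4500e+00] F [ 7.07 -0.31 -1.84] w 0.0095
[-6.68808452e-02 -6.97566698e-05  4.87125055e-02] [ 6.89947329  1.03372764 -1.67899348] [ 0.17077631 -1.65550938  0.00182078]
plane z=ax+by+c (tool, down +): [-0.0027  0.0008  0.0041] 3128 x range 0.018537774278853125 0.05252591791059523 y -0.00959978646791624 0.012335652974644373
-0.132 [0.0082 0.0091 0.0095];-0.131 [0.0082 0.0089 0.0098];-0.13 [0.0082 0.009  0.0098];-0.129 [0.0082 0.0091 0.0099];-0.128 [0.0087 0.0173 0.0212];-0.127 [0.0201 0.0209 0.0217];-0.126 [0.0202 0.021  0.0217];-0.125 [0.0202 0.021  0.0218];-0.124 [0.0204 0.0211 0.0221];-0.123 [0.0203 0.0211 0.0219];-0.122 [0.0199 0.021  0.0218];-0.121 [0.02   0.0211 0.0231];-0.12 [0.029  0.0389 0.0445];-0.119 [0.013  0.0442 0.0454];-0.118 [0.0438 0.0448 0.0455];-0.117 [0.0438 0.0447 0.0454];-0.116 [0.0438 0.0446 0.0457];-0.115 [0.044  0.0447 0.0455];-0.114 [0.0439 0.0448 0.0456];-0.113 [0.044  0.0447 0.0454];-0.112 [0.0438 0.0447 0.0457];-0.111 [0.044  0.0449 0.0457];-0.11 [0.0441 0.0448 0.0456];-0.109 [0.044  0.0449 0.0458];-0.108 [0.0442 0.0449 0.0457];-0.107 [0.044  0.0448 0.0457];-0.106 [0.044  0.0448 0.0457];-0.105 [0.0439 0.0449 0.0458];-0.104 [0.0439 0.0447 0.0459];-0.103 [0.0439 0.045  0.0457];-0.102 [0.0439 0.0447 0.0456];-0.101 [0.0441 0.045  0.1331];
```

View pics/c6.png

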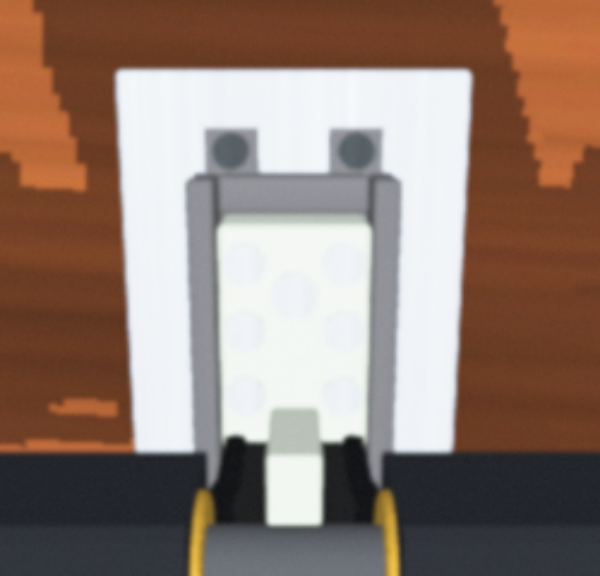

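The tail is level with the stop's inner edge (both about -0.120), and the force of 7.1 N corresponds to about 12 mm. I'll go 2 mm further, then lower.

Call:
step_arm(
  deltas=[
    [-0.003,0,0,0,0,0,-1],
    [-0.006,0,0,0,0,0,-1],
    [-0.008,0,0,0,0,0,-1],
    [-0.008,0,0,0,0,0,-1],
    [-0.008,0,0,0,0,0,-1],
  ],
)

```text
time_s: 12.47
tcp_pos: [0.6714, 0.1198, 0.0488]
ee_rot: [-180.0, -0.1, 3.4]
ft_force: [7.6, 0.3, -1.3]
width: 0.0097
```

Call:
step_arm(
  deltas=[
    [0,0,0.004,0,0,0,-1],
    [0,0,0.009,0,0,0,-1],
    [0,0,0.013,0,0,0,-1],
    [0,0,0.018,0,0,0,-1],
    [0,0,0.023,0,0,0,-1],
    [0,0,0.023,0,0,0,-1],
  ],
)

```text
time_s: 12.97
tcp_pos: [0.6718, 0.1199, 0.0436]
ee_rot: [-180.0, -0.2, 3.4]
ft_force: [6.8, 0.0, 1.8]
width: 0.0098
```

```bash
python3 -c "
from h import *
f=grab('wrist');B=tobed(cloud(f));s=bot.observe();print(tobed(s['tcp_pos']),s['ft_force'],s['ft_torque']);held(f)
m=abs(B[...,1]-.001)<.008;q=B[m]
for x in np.arange(-.124,-.11,.001):
    k=abs(q[:,0]-x)<.0005; print(round(x,3),np.round(np.percentile(q[k,2],[10,50,90]),4) if k.any() else '',end=';')
"
```

```text
[-0.06547466 -0.00016621  0.04367823] [7.96310779 0.56749363 3.64203666] [ 0.10633398 -1.6475775  -0.00555505]
plane z=ax+by+c (tool, down +): [-0.0018  0.0019  0.0043] 3134 x range 0.01841331963205781 0.05253985882011913 y -0.009623634492559294 0.012311396686212261
-0.124 [0.02   0.0208 0.0219];-0.123 [0.0202 0.0209 0.0217];-0.122 [0.0203 0.021  0.0218];-0.121 [0.02   0.0208 0.0219];-0.12 [0.0196 0.0203 0.021 ];-0.119 [0.0131 0.0314 0.0383];-0.118 [0.0128 0.0388 0.04  ];-0.117 [0.0385 0.0396 0.0405];-0.116 [0.039  0.0396 0.0404];-0.115 [0.0387 0.0394 0.0402];-0.114 [0.0387 0.0395 0.0402];-0.113 [0.0386 0.0394 0.0405];-0.112 [0.0388 0.0396 0.0405];-0.111 [0.0389 0.0396 0.0403];
```

Call:
step_arm(
  deltas=[
    [0,0,0.004,0,0,0,-1],
    [0,0,0.008,0,0,0,-1],
    [0,0,0.012,0,0,0,-1],
    [0,0,0.016,0,0,0,-1],
    [0,0,0.02,0,0,0,-1],
    [0,0,0.02,0,0,0,-1],
  ],
)

```text
time_s: 13.52
tcp_pos: [0.6719, 0.12, 0.0387]
ee_rot: [-180.0, -0.2, 3.4]
ft_force: [7.7, -0.2, 3.2]
width: 0.0097
```

```bash
python3 -c "
from h import *
f=grab('wrist');B=tobed(cloud(f));s=bot.observe();print(tobed(s['tcp_pos']),s['ft_force'],s['ft_torque']);held(f)
m=abs(B[...,1]-.001)<.008;q=B[m]
for x in np.arange(-.124,-.11,.001):
    k=abs(q[:,0]-x)<.0005; print(round(x,3),np.round(np.percentile(q[k,2],[10,50,90]),4) if k.any() else '',end=';')
"
```

```text
[-0.06553661 -0.00020152  0.03873747] [ 6.81326549 -1.15131454  3.34927216] [ 0.12175864 -1.64432463  0.0451106 ]
plane z=ax+by+c (tool, down +): [0.     0.0026 0.0042] 3136 x range 0.018465148948204047 0.05252126587043814 y -0.009631383950764882 0.012308021575093874
-0.124 [0.0206 0.0213 0.022 ];-0.123 [0.0202 0.0213 0.0219];-0.122 [0.0203 0.0211 0.022 ];-0.121 [0.0202 0.021  0.0218];-0.12 [0.0194 0.0204 0.0212];-0.119 [0.0136 0.0263 0.0333];-0.118 [0.0334 0.0343 0.0352];-0.117 [0.034  0.0346 0.0353];-0.116 [0.0337 0.0345 0.0353];-0.115 [0.0336 0.0346 0.0354];-0.114 [0.0339 0.0347 0.0354];-0.113 [0.0338 0.0347 0.0356];-0.112 [0.0339 0.0348 0.0355];-0.111 [0.0339 0.0346 0.0353];
```

Call:
step_arm(
  deltas=[
    [0,0,0.003,0,0,0,-1],
    [0,0,0.005,0,0,0,-1],
    [0,0,0.007,0,0,0,-1],
    [0,0,0.007,0,0,0,-1],
  ],
)

```text
time_s: 13.9
tcp_pos: [0.672, 0.12, 0.0373]
ee_rot: [-180.0, -0.2, 3.4]
ft_force: [7.9, 0.7, 4.7]
width: 0.0098
```

Call:
step_arm(
  deltas=[
    [0,0,0.002,0,0,0,-1],
    [0,0,0.004,0,0,0,-1],
    [0,0,0.004,0,0,0,-1],
  ],
)

```text
time_s: 14.15
tcp_pos: [0.672, 0.12, 0.0373]
ee_rot: [-180.0, -0.2, 3.4]
ft_force: [2.5, -0.6, 11.6]
width: 0.0096
```

```bash
python3 -c "
from h import *
f=grab('wrist');B=tobed(cloud(f));s=bot.observe();print(tobed(s['tcp_pos']),s['ft_force'],s['ft_torque']);held(f)
m=abs(B[...,1]-.001)<.008;q=B[m]
for x in np.arange(-.121,-.111,.001):
    k=abs(q[:,0]-x)<.0005; print(round(x,3),np.round(np.percentile(q[k,2],[10,50,90]),4) if k.any() else '',end=';')
"
```

```text
[-0.06563453 -0.000228    0.0372323 ] [ 2.4561313  -1.04804176 11.87029497] [-0.16086274 -0.51163721  0.0222882 ]
plane z=ax+by+c (tool, down +): [0.001  0.0009 0.0042] 3151 x range 0.01845676338586059 0.05257209251461703 y -0.00961243316106192 0.012317051979944158
-0.121 [0.0203 0.0211 0.022 ];-0.12 [0.0202 0.0205 0.0209];-0.119 [0.0134 0.0246 0.0324];-0.118 [0.0322 0.0328 0.0337];-0.117 [0.0321 0.033  0.0338];-0.116 [0.0321 0.0331 0.0341];-0.115 [0.0324 0.0332 0.0338];-0.114 [0.0322 0.0331 0.0338];-0.113 [0.0324 0.0331 0.0341];-0.112 [0.0322 0.033  0.0337];
```

On the floor: fz jumped to 11.6 N, top at the expected 0.033, flat. Now I release.

Call:
step_arm(
  deltas=[
    [0,0,-0.002,0,0,0,-1],
    [0,0,-0.003,0,0,0,0],
    [0,0,-0.003,0,0,0,0],
    [0,0,-0.003,0,0,0,0],
    [0,0,-0.003,0,0,0,0],
    [0,0,-0.003,0,0,0,0],
    [0,0,-0.003,0,0,0,0],
    [0,0,-0.003,0,0,0,0],
  ],
)

```text
time_s: 14.87
tcp_pos: [0.6702, 0.1198, 0.0353]
ee_rot: [180.0, 0.0, 3.5]
ft_force: [-0.5, 0.8, 0.0]
width: 0.0421
```

Call:
step_arm(
  deltas=[
    [0,0,0,0,0,0,0],
    [0,0,-0.05,0,0,0,0],
    [0,0,-0.15,0,0,0,0],
    [0,0,-0.3,0,0,0,0],
    [0,0,-0.45,0,0,0,0],
    [-0.1,0,-0.55,0,0,0,0],
    [-0.2,0,-0.55,0,0,0,-0.5],
    [-0.2,0,-0.55,0,0,0,-1],
  ],
)

```text
time_s: 15.53
tcp_pos: [0.6183, 0.1177, 0.1764]
ee_rot: [180.0, -0.1, 3.5]
ft_force: [0.2, 0.4, -0.1]
width: 0.0366
```

```bash
python3 - <<'E'
from h import *
f=grab('wrist');W=cloud(f);B=tobed(W);s=bot.observe();print(tobed(s['tcp_pos']),s['ft_force'],s['width']);save(f,'w7.png')
q=B[(abs(B[...,1])<.013)&(B[...,0]<-.06)&(B[...,2]<.07)]
for x in np.arange(-.128,-.06,.004):
    k=abs(q[:,0]-x)<.001; print(round(x,3),np.round(np.percentile(q[k,2],[10,50,90]),4) if k.any() else '',end=';')
E
```

```text
[-0.01306238 -0.00050957  0.17534366] [0.50965897 0.09863257 0.3406763 ] 0.03336799388044931
-0.128 [0.0199 0.0206 0.0217];-0.124 [0.0201 0.0209 0.0219];-0.12 [0.0319 0.0329 0.0336];-0.116 [0.0325 0.0333 0.0344];-0.112 [0.0323 0.0331 0.034 ];-0.108 [0.0325 0.0334 0.0342];-0.104 [0.0323 0.0332 0.034 ];-0.1 [0.0322 0.0333 0.0341];-0.096 [0.0324 0.0333 0.0341];-0.092 [0.0319 0.0327 0.034 ];-0.088 [0.0323 0.0334 0.0341];-0.084 [0.0323 0.0333 0.037 ];-0.08 [0.0323 0.0332 0.0592];-0.076 [0.0323 0.0338 0.0595];-0.072 [0.0328 0.034  0.0591];-0.068 [0.0324 0.034  0.0594];-0.064 [0.0324 0.0577 0.0597];
```

View pics/w7.png

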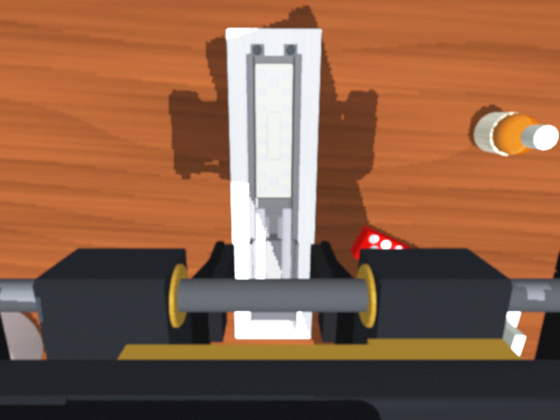

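Seated: top level at 0.033 all along, tail at the stop (273,62), clear gap to both walls. Now the rail: I'll close the fingers and go behind the plate.

```bash
python3 -c "
from h import *
delta(bed(.135,-.0003,.11),3.45)"
```

```text
delta [-5.928e-01  1.000e-04  2.601e-01] [ 0.0003 -0.0014  0.0007] t 15.5833 tcp [0.6195 0.1171 0.1753] [ 1.7997e+02 -1.2000e-01  3.5100e+00] F [0.51 0.1  0.34] w 0.0334
```

Call:
step_arm(
  deltas=[
    [-0.1,0,0,0,0,0,-1],
    [-0.22,0,0,0,0,0,-1],
    [-0.34,0,0.0,0,0,0,-1],
    [-0.46,0,0.0,0,0,0,-1],
    [-0.56,0,0.1,0,0,0,-1],
    [-0.593,0,0.2,0,0,0,-1],
    [-0.593,0,0.26,0,0,0,-1],
    [-0.593,0,0.26,0,0,0,-1],
  ],
)

```text
time_s: 16.25
tcp_pos: [0.4708, 0.1072, 0.1057]
ee_rot: [180.0, 0.2, 3.5]
ft_force: [-0.5, 0.2, -0.3]
width: 0.0005
```

```bash
python3 -c "
from h import *
delta(bed(.135,-.0003,.052),3.45); s=bot.observe(); print(tobed(s['tcp_pos']))
f=grab('wrist');B=tobed(cloud(f));q=B[(B[...,2]>.055)&(B[...,2]<.075)&(abs(B[...,1])<.03)]; print(len(q),np.percentile(q,[2,50,98],axis=0))"
```

```text
delta [ 0.0047 -0.0031  0.2149] [0.0005 0.0026 0.0002] t 16.25 tcp [0.4708 0.1072 0.1057] [179.95   0.23   3.47] F [-0.54  0.16 -0.29] w 0.0005
[0.13595334 0.00043249 0.10573405]
1392 [[ 0.08921536 -0.01774214  0.05734048]
 [ 0.09321986  0.00100845  0.06874034]
 [ 0.09852467  0.01994701  0.0701714 ]]
```

Call:
step_arm(
  deltas=[
    [0,0,0.06,0,0,0,-1],
    [0,0,0.12,0,0,0,-1],
    [0,0,0.18,0,0,0,-1],
    [0,0,0.215,0,0,0,-1],
    [0,0,0.215,0,0,0,-1],
    [0,0,0.215,0,0,0,-1],
  ],
)

```text
time_s: 16.8
tcp_pos: [0.4733, 0.108, 0.055]
ee_rot: [-180.0, -0.0, 3.5]
ft_force: [0.1, 0.0, -0.1]
width: 0.0005
```

Call:
step_arm(
  deltas=[
    [0.02,0,0,0,0,0,-1],
    [0.04,0,0,0,0,0,-1],
    [0.06,0,0,0,0,0,-1],
    [0.07,0,0,0,0,0,-1],
    [0.08,0,0,0,0,0,-1],
    [0.09,0,0,0,0,0,-1],
    [0.1,0,0,0,0,0,-1],
    [0.1,0,0,0,0,0,-1],
  ],
)

```text
time_s: 17.47
tcp_pos: [0.4976, 0.1094, 0.0542]
ee_rot: [180.0, 0.0, 3.5]
ft_force: [0.0, 0.2, -0.4]
width: 0.0004
```

Call:
step_arm(
  deltas=[
    [0.008,0,0,0,0,0,-1],
    [0.016,0,0,0,0,0,-1],
    [0.024,0,0,0,0,0,-1],
    [0.032,0,0,0,0,0,-1],
    [0.04,0,0,0,0,0,-1],
    [0.048,0,0,0,0,0,-1],
    [0.056,0,0,0,0,0,-1],
    [0.064,0,0,0,0,0,-1],
  ],
)

```text
time_s: 18.13
tcp_pos: [0.5135, 0.1103, 0.0542]
ee_rot: [180.0, 0.0, 3.5]
ft_force: [-3.0, -0.3, 0.6]
width: 0.0003
```

Call:
step_arm(
  deltas=[
    [0.01,0,0,0,0,0,-1],
    [0.02,0,0,0,0,0,-1],
    [0.03,0,0,0,0,0,-1],
    [0.04,0,0,0,0,0,-1],
    [0.05,0,0,0,0,0,-1],
    [0.06,0,0,0,0,0,-1],
    [0.07,0,0,0,0,0,-1],
    [0.08,0,0,0,0,0,-1],
  ],
)

```text
time_s: 18.8
tcp_pos: [0.5336, 0.1115, 0.0542]
ee_rot: [180.0, 0.0, 3.5]
ft_force: [-2.8, -0.4, -1.3]
width: 0.0006
```

Call:
step_arm(
  deltas=[
    [0.01,0,0,0,0,0,-1],
    [0.02,0,0,0,0,0,-1],
    [0.03,0,0,0,0,0,-1],
    [0.04,0,0,0,0,0,-1],
    [0.05,0,0,0,0,0,-1],
    [0.06,0,0,0,0,0,-1],
    [0.07,0,0,0,0,0,-1],
    [0.08,0,0,0,0,0,-1],
  ],
)

```text
time_s: 19.47
tcp_pos: [0.5536, 0.1127, 0.0542]
ee_rot: [180.0, 0.0, 3.5]
ft_force: [-3.6, 0.6, -1.7]
width: 0.0001
```

Call:
step_arm(
  deltas=[
    [0.01,0,0,0,0,0,-1],
    [0.02,0,0,0,0,0,-1],
    [0.03,0,0,0,0,0,-1],
    [0.036,0,0,0,0,0,-1],
    [0.042,0,0,0,0,0,-1],
    [0.048,0,0,0,0,0,-1],
    [0.052,0,0,0,0,0,-1],
    [0.052,0,0,0,0,0,-1],
  ],
)

```text
time_s: 20.13
tcp_pos: [0.5666, 0.1135, 0.0543]
ee_rot: [180.0, -0.0, 3.5]
ft_force: [-2.3, 1.6, -1.7]
width: 0.0002
```

Call:
step_arm(
  deltas=[
    [0.003,0,0,0,0,0,-1],
    [0.006,0,0,0,0,0,-1],
    [0.009,0,0,0,0,0,-1],
    [0.009,0,0,0,0,0,-1],
  ],
)

```text
time_s: 20.47
tcp_pos: [0.5688, 0.1136, 0.0544]
ee_rot: [180.0, -0.0, 3.5]
ft_force: [-2.2, 0.1, -2.6]
width: 0.0002
```

Call:
step_arm(
  deltas=[
    [0.003,0,0,0,0,0,-1],
    [0.006,0,0,0,0,0,-1],
    [0.006,0,0,0,0,0,-1],
  ],
)

```text
time_s: 20.72
tcp_pos: [0.5691, 0.1136, 0.0543]
ee_rot: [180.0, 0.1, 3.5]
ft_force: [-8.9, -1.6, 5.0]
width: 0.0004
```

Call:
step_arm(
  deltas=[
    [0.003,0,0,0,0,0,-1],
    [0.006,0,0,0,0,0,-1],
    [0.006,0,0,0,0,0,-1],
  ],
)

```text
time_s: 20.97
tcp_pos: [0.5692, 0.1136, 0.0542]
ee_rot: [179.9, 0.3, 3.5]
ft_force: [-16.9, -1.1, 10.2]
width: 0.0006
```

Hard stop reached: the force rises with no travel. Back off, lift and check.

Call:
step_arm(
  deltas=[
    [0,0,0,0,0,0,-1],
    [-0.02,0,0,0,0,0,-1],
    [-0.06,0,0,0,0,0,-1],
    [-0.12,0,0,0,0,0,-1],
    [-0.12,0,-0.15,0,0,0,-1],
    [-0.12,0,-0.3,0,0,0,-1],
    [-0.12,0,-0.45,0,0,0,-1],
    [-0.12,0,-0.55,0,0,0,-1],
  ],
)

```text
time_s: 21.63
tcp_pos: [0.5434, 0.1122, 0.1964]
ee_rot: [-180.0, -0.4, 3.4]
ft_force: [1.9, 0.3, 0.3]
width: 0.0003
```

```bash
python3 - <<'E'
from h import *
s=bot.observe();f=grab('wrist');B=tobed(cloud(f));print(tobed(s['tcp_pos']),s['ft_force'])
q=B[(B[...,2]>.06)&(B[...,2]<.075)&(abs(B[...,1])<.03)&(B[...,0]>-.03)&(B[...,0]<.08)]; print('plate',len(q),np.percentile(q[:,0],[2,50,98]))
q=B[(abs(abs(B[...,1]-.001)-.0115)<.003)&(B[...,2]<.045)&(B[...,0]<.0)]
for x in np.arange(-.13,0,.005):
    k=abs(q[:,0]-x)<.001; print(round(x,3),np.median(q[k,2]).round(4) if k.any() else '',end=';')
h=f['img'][0:300,150:400]; cv2.imwrite('pics/c8.png',cv2.cvtColor(cv2.resize(h,None,fx=2,fy=2),4))
E
```

```text
[ 0.0632005  -0.00024235  0.19636086] [1.89004649 0.34009911 0.32699238]
plate 634 [0.01577714 0.02000373 0.02487962]
-0.13 ;-0.125 ;-0.12 ;-0.115 ;-0.11 ;-0.105 ;-0.1 ;-0.095 0.0332;-0.09 0.0332;-0.085 0.0333;-0.08 0.0327;-0.075 0.039;-0.07 0.0392;-0.065 0.0391;-0.06 0.0391;-0.055 0.039;-0.05 0.039;-0.045 0.0391;-0.04 0.0392;-0.035 0.0388;-0.03 0.0388;-0.025 0.0389;-0.02 0.0391;-0.015 0.0391;-0.01 0.0391;-0.005 0.0391;
```

View pics/c8.png

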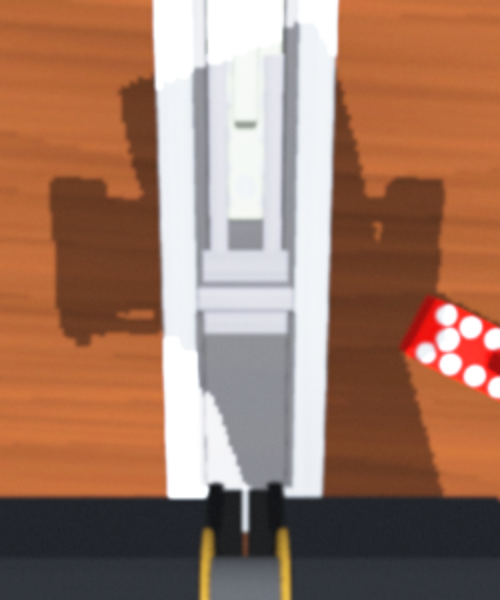

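```bash
python3 - <<'E'
from h import *
f=grab('top'); W=cloud(f);W0=np.load('top0.npz')['W']
for w,lo,hi in((W0,.06,.13),(W,-.01,.05)):
    B=tobed(w); q=B[(B[...,2]>.055)&(B[...,2]<.075)&(abs(B[...,1])<.022)&(B[...,0]>lo)&(B[...,0]<hi)]; print(len(q),np.percentile(q[:,0],[3,50,97]),q[:,0].mean())
B=tobed(W);q=B[(B[...,0]<-.075)&(abs(B[...,1])<.012)&(B[...,0]>-.118)];print('strip top z',np.median(q[:,2]))
for n,(x,y) in dict(short=(.483,-.123)).items():
    m=(np.hypot(W[...,0]-x,W[...,1]-y)<.06)&(W[...,2]>.012)&(W[...,2]<.03);print(n,cv2.minAreaRect(W[m][:,:2].astype(np.float32)*1000))
E
```

```text
73 [0.08925637 0.09485485 0.09882635] 0.09456739474059435Traceback (most recent call last):
  File "<stdin>", line 4, in <module>
    return _quantile_unchecked(
        a, q, axis, out, overwrite_input, method, keepdims, weights)
    return _ureduce(a,
                    func=_quantile_ureduce_func,
    ...<5 lines>...
                    overwrite_input=overwrite_input,
                    method=method)
    r = func(a, **kwargs)
    result = _quantile(arr,
                       quantiles=q,
    ...<2 lines>...
                       out=out,
                       weights=wgt)
    slices_having_nans = np.isnan(arr[-1, ...])
                                  ~~~^^^^^^^^^
IndexError: index -1 is out of bounds for axis 0 with size 0
```

The arm blocks the top view. I'll move along to where the wrist camera sees both the prong tips and the stop.

Call:
step_arm(
  deltas=[
    [0.05,0,0,0,0,0,-1],
    [0.12,0,0,0,0,0,-1],
    [0.2,0,0,0,0,0,-1],
    [0.25,0,0,0,0,0,-1],
    [0.25,0,0,0,0,0,-1],
    [0.25,0,0,0,0,0,-1],
  ],
)

```text
time_s: 22.23
tcp_pos: [0.6042, 0.1157, 0.191]
ee_rot: [-180.0, 0.0, 3.4]
ft_force: [0.1, -0.4, -0.1]
width: 0.0004
```

```bash
python3 - <<'E'
from h import *
f=grab('wrist');B=tobed(cloud(f))
q=B[(abs(abs(B[...,1]-.001)-.0115)<.003)&(B[...,2]<.045)&(B[...,0]<-.03)]
p=q[abs(q[:,2]-.039)<.002]; print('prong tip x',np.sort(p[:,0])[[2,10,30]],'z',np.median(p[:,2]))
t=q[(abs(q[:,2]-.021)<.0015)&(q[:,0]<-.1)]; print('stop x range',np.percentile(t[:,0],[2,98]))
t=q[(abs(q[:,2]-.0333)<.0015)&(q[:,0]<-.08)]; print('strip x range',np.percentile(t[:,0],[.5,99.5]),np.median(t[:,2]))
E
```

```text
prong tip x [-0.07499277 -0.07497988 -0.07337207] z 0.039054432799594085
stop x range [-0.1275869  -0.12186854]
strip x range [-0.11946794 -0.08077908] 0.033201083703602835
```

Prong tips to stop face measure about 45 mm, which is exactly the shut value, and the strip is flat. Handing in.

```bash
python3 -c "
from bench import bot
s=bot.observe();print(s['time_s'],s['tcp_pos'],s['ft_force']);print(bot.job_done())"
```

```text
22.2833 [0.60367817 0.11580781 0.1913105 ] [-0.40890182 -0.20469023  0.42680017]
the job is handed in; nothing more can be done
None
```

The long strip is loaded in the magazine with the rail shut over it, and I handed the job in at 22.3 s. No verdict was reported.

- **Loading:** I gripped the strip by its tab and slid it over the end stop and against the follower. I pressed the follower back an estimated 13–14 mm, lowered the strip to the floor and released it. The most force the wrist sensor showed at the end of a move was about 12 N.
- **Rail:** I pushed the plate with closed fingers at about 3 N until it hit the stop, where the wrist force rose to 17 N with no further travel.
- **Last checks (wrist camera):**
  - The strip lies flat, with its top at about 33 mm against 34 nominal; the camera reads about 1 mm low.
  - Its tail sits at the stop face.
  - The prong tips are about 45 mm from the stop face, as they should be when shut.
  - The arm was clear of everything.

**What failed or disagreed:**
- My first grasp closed on nothing because the fingers are slow. The strip had not moved, and the second grasp held.
- The plate's travel by camera came out at 73 mm rather than 75, within camera error.
- The final top-camera check was blocked by the arm. I therefore have no closing measurement of the short strip or the other objects, but nothing was moved near them.

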